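# Put the grinding cylinders away in the tilt-out bin

### The arm

A 6-joint arm with a two-finger parallel gripper is mounted at the origin on the work surface; the furniture and walls round the work are solid. World frame = base frame: x ahead of the robot, y to its left, z up, the work surface at z = 0. Lengths are in m, angles in rad, forces in N, time in s.
With the tool pointing down it reaches from about 0.325 to 0.75 m from the base axis. Payload 7.6 kg.
Tool frame: the origin (TCP) lies on the centre line of the jaws, within the pads' length; the fingertips stand 14 mm ahead of it and the grasp point (between the pads) lies 5 mm behind it; z points along the fingers, y is the line along which they close (so a half turn about z gives the same grasp; the last joint's range is limited). The gripper opens to 85 mm and grips with 20 to 120 N. Pads are 22 mm wide; open, the fingers measure 114 mm over their backs; the gripper's body (76 mm by 85 mm) begins 54 mm behind the grasp point. The pads swing forward as they close: fully open they stand 13 mm farther back than shut.
Start: joints at [1.209, 0.052, 1.401, -0, 1.689, -0.07], TCP at [0.151, 0.503, 0.245] pointing down, gripper open.
Joint ranges: [-2.9, 2.9], [-0.91, 2.17], [0.12, 2.37], [-1.06, 4.2], [0.26, 2.73], [-2.93, 2.93]. Speed limits (rad/s): [2.57, 2.57, 3.01, 3.14, 3.14, 3.14].

### API

Orientations are given as a rotation vector (axis times angle).
In Python, from station import r, camera, job gives the robot as it stands.
- The arm moves only by the tool servo_tool, never from a script. Its argument "commands" is a list of rows, each a list of 3 entries, a list of its own where there are three numbers: the closure in counts, from 0 (fully open) to 255 (shut), then the shift along the tool's x, y, z in m, then the turn, a rotation vector about the tool's x, y, z in degrees. In form: [[gripper, [dx, dy, dz], [rx, ry, rz]], ...]. A call has 1 to 5 rows; each row is the pose to reach, as a shift and turn from the pose commanded when the call began, along the tool's axes at that moment; what a row does not reach only later rows make up. A row lasts 1/8 s, in which the tool goes at most 62.5 mm and 10.7 degrees, less where a joint would pass 70% of its speed; a pose out of reach is approached as far as the arm can. A call with a gripper value outside its range is refused whole. The fingers move at their own pace and stop on an object; "squeeze" is the grip in N (left out, the last holds). Time passes only in rows, so rows that repeat a pose let the fingers close. It gives the time, the measured TCP pose, the force, the opening and the grip force at its end, in the units of the state.
- r.get_state(): the state, without advancing time (a new reading comes with each control period).
- camera(name): name is "side" or "top"; returns a dict with "img" (420x560x3 uint8, red, green, blue), "z_map" (420x560 float32, m along the optical axis (not along the pixel's ray), 0 where there is no reading), "fx", "fy", "cx", "cy" (pixels), "extrinsics" (4x4, takes a point from world to camera coordinates). Camera axes: x right, y down, z forward; pixel columns grow to the right and rows downward; lengths in m; the calibration is good to about 2 mm. A picture is of the moment at which its call begins.
- job.job_done(): hands the job in; it is judged then, once.
The state is a dict: "time": time; "q": joint angles; "qd": joint speeds; "joint_torque": joint torques, N m; "eef_pos": TCP position; "orientation": TCP orientation; "force": force on the tool from outside, world axes, zero at the start; "wrist_torque": the same for the moment, N m; "width": finger opening in m; "grasp_force": force on a finger pad.
Only numpy, scipy, OpenCV 4.12 (cv2) and the standard library are available. Lean on these libraries where they do the work, as an engineer would, in place of code of your own. Each camera call takes 0.05 s, during which the arm holds its last target. There are 200 camera calls.

### The job

Put the six ceramic grinding cylinders away: pull the tilt-out bin open by its bar, carry the loaded scoop to it without spilling, and tip all six cylinders out of the scoop into the bin. At the end the empty scoop lies flat on the bench, right way up, and the bin is pushed fully shut with the cylinders inside. Leave the cups that stand around where they are.

Things in the scene. Friction and masses are not known exactly. Their poses are not given: they have to be found in the camera images.
- bin_hinge (a point): middle of the tilt-out bin's hinge line, at the lower front edge of its fixed wooden cabinet (172 mm wide, 104 mm deep, 169 mm high): on the front face, 22 mm above the bench. Fixed; x points into the cabinet, y along the hinge line, z up
- bin (a joint): opening of the bin in rad about the hinge line: 0 shut (front board upright, flush with the cabinet), 0.72 open against its stop, the top of the front leaning out of the cabinet (towards -x of bin_hinge). Its own weight shuts it below about 0.35 rad and holds it open above 0.5; 1 to 2 N at the bar move it. The front board stands on the hinge line: 149 mm wide, 130 mm high, 12 mm thick
- bin_bar (a point): middle of the steel pull bar on the bin's front: round, 10 mm thick, 90 mm long along y, 40 mm off the front face (35 mm free behind it; its posts are 36 mm either side of the middle), 118 mm up from the hinge line, so 140 mm above the bench when shut, with the cabinet's top 29 mm higher. Swings and tilts with the bin; axes as for bin_hinge when shut
- bin_mouth (a point): middle of the bin's open mouth. The bin is an open-topped box behind the front board, inside 131 mm wide (y) and 70 mm front to back. Swings with the bin: shut, 47 mm behind the hinge line; fully open, 42 mm in front of it and 142 mm above the bench. Open, the front board's inner top edge is 77 mm in front of the hinge line, 128 mm up; the back wall's top edge about over the hinge line, 152 mm up
- bin_in (a point): middle of the space inside the bin: when shut, 47 mm behind the hinge line and 50 mm above it (35 mm from the front board's and the back wall's inner faces). Swings and tilts with the bin; axes as for bin_hinge when shut
- scoop_grip (a point): point on the scoop's wooden handle to hold it by, at mid-height (42 mm above the bench as it lies). The handle is straight and level, 16 mm wide, 20 mm high, with flat upright sides, from 28 mm in front of this point to 64 mm behind it. x points forward to the scoop's open front edge, y across, z up. The scoop weighs about 140 g; its back wall is 45 mm in front of this point
- scoop_lip (a point): middle of the sheet-metal scoop's open front edge, on its underside (bench height as it lies): 133 mm in front of scoop_grip and 42 mm lower; same axes
- scoop_pan (a point): middle of the scoop's flat floor: 89 mm in front of scoop_grip and 39.5 mm lower; same axes. The floor is 88 mm long, 80 mm wide, 2.5 mm thick; the back wall is 30 mm high, the side walls fall from 30 to 8 mm at the front, no front wall. Cylinders slide out once the front is tipped down by 25 to 37 degrees; lying ones may roll sooner
- media_0: white ceramic grinding cylinder, 18 mm across and 18 mm long, 16 g, loose in the scoop; the origin is its centre. It stands on end at the start, so its centre is 9 mm above the scoop's floor. Its pose turns with it as it rolls
- media_1: white ceramic grinding cylinder, 18 mm across and 18 mm long, 16 g, loose in the scoop; the origin is its centre. It lies on its side at the start, so its centre is 9 mm above the scoop's floor. Its pose turns with it as it rolls
- media_2: white ceramic grinding cylinder, 18 mm across and 18 mm long, 16 g, loose in the scoop; the origin is its centre. It stands on end at the start, so its centre is 9 mm above the scoop's floor. Its pose turns with it as it rolls
- media_3: white ceramic grinding cylinder, 18 mm across and 18 mm long, 16 g, loose in the scoop; the origin is its centre. It lies on its side at the start, so its centre is 9 mm above the scoop's floor. Its pose turns with it as it rolls
- media_4: white ceramic grinding cylinder, 18 mm across and 18 mm long, 16 g, loose in the scoop; the origin is its centre. It stands on end at the start, so its centre is 9 mm above the scoop's floor. Its pose turns with it as it rolls
- media_5: white ceramic grinding cylinder, 18 mm across and 18 mm long, 16 g, loose in the scoop; the origin is its centre. It lies on its side at the start, so its centre is 9 mm above the scoop's floor. Its pose turns with it as it rolls
- cup_ash: loose pale grey cup, 70 mm across, 61 mm high, origin at the middle of its underside: leave it alone
- sake_cup_0: loose dark cup, 60 mm across, 43 mm high, origin at the middle of its underside: leave it alone
- sake_cup_4: loose brown cup, 52 mm across, 43 mm high, origin at the middle of its underside: leave it alone

How it is judged:
By the outcome, as a careful person would: the job done as asked, in the order asked, and still so for the second after the job is handed in, with the robot touching nothing.
It also fails if it takes over 72 s, if anything falls off the work surface, if the arm or the gripper's body presses on something with over 40 N, if the wrist force passes 120 N, or if a joint passes its speed limit or range.

## Working session

There is one attempt and no reset: what is moved stays moved. The work goes in short steps, Python scripts to look and compute and a tool call to move; the robot and the scene stay as the last step left them, time stands still between calls to the robot, and variables do not carry over. Pictures are saved under pics/ and viewed, at most 10 in all, crops included, and the job is handed in when it is done.

Besides the shell and the picture viewer there is one more tool, called after "Call:" as name(argument=value, ...) on one line, values as JSON. servo_tool: Moves the arm, as the interface text tells. Its arguments: {"type":"object","properties":{"commands":{"type":"array"},"squeeze":{"type":"number"}},"required":["commands"]}

```bash
mkdir -p pics; ls; python3 - <<'E'
from station import r,camera,job
import cv2,numpy as np
for n in("side","top"):
    c=camera(n); cv2.imwrite(f"pics/{n}0.png",c["img"][:,:,::-1]); np.savez(f"{n}0.npz",**c)
    print(n,c["fx"],c["cx"],c["cy"],np.round(c["extrinsics"],3).tolist())
s=r.get_state();print({k:np.round(v,3).tolist() for k,v in s.items()})
E
```

```text
pics
side 405.00142737007565 279.1913092461759 210.7269716319575 [[0.937, -0.349, -0.009, -0.513], [-0.154, -0.389, -0.908, 0.116], [0.314, 0.852, -0.418, 0.875], [0.0, 0.0, 0.0, 1.0]]
top 436.2643329875405 269.7959179073672 214.36489662216522 [[-0.006, -1.0, 0.006, -0.166], [-0.985, 0.005, -0.174, 0.488], [0.174, -0.007, -0.985, 0.893], [0.0, 0.0, 0.0, 1.0]]
{'time': 0.1, 'q': [1.209, 0.053, 1.402, -0.0, 1.689, -0.07], 'qd': [0.001, -0.001, -0.003, 0.002, 0.001, 0.0], 'joint_torque': [0.001, -38.258, -36.099, -0.0, 0.005, -0.0], 'eef_pos': [0.151, 0.503, 0.245], 'orientation': [-0.457, -3.108, 0.002], 'force': [-0.059, -0.619, -0.352], 'wrist_torque': [-0.004, 0.035, -0.023], 'grasp_force': 0.0, 'width': 0.086}
```

View pics/side0.png

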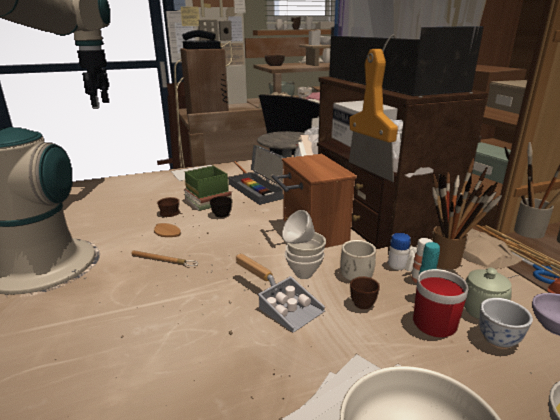

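View pics/top0.png

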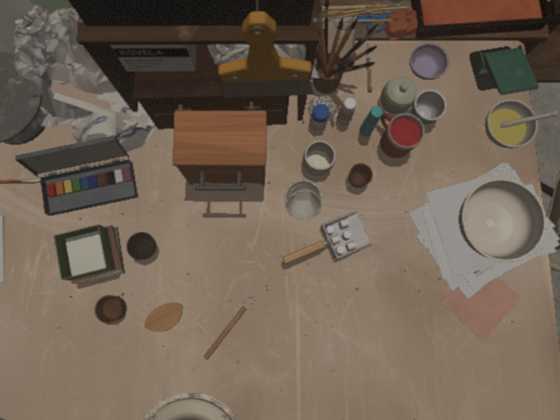

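The side view shows the scoop handle at (255,268) and the pan at (290,302). The cabinet is at (320,195) with its bar near (290,185) facing the robot, and a cup stack sits at (303,250). In the top view the handle is at (303,252), the pan (347,237), the cabinet top (220,138), the bar (220,187) and the cup stack (303,203).

```bash
cat > h.py <<'E'
import numpy as np,cv2
def cloud(c):
    z=c["z_map"];v,u=np.mgrid[:z.shape[0],:z.shape[1]]
    P=np.dstack([(u-c["cx"])/c["fx"]*z,(v-c["cy"])/c["fy"]*z,z])
    E=c["extrinsics"];W=(P-E[:3,3])@E[:3,:3]
    W[z==0]=np.nan
    return W
def proj(c,p):
    q=c["extrinsics"][:3,:3]@np.asarray(p)+c["extrinsics"][:3,3]
    return c["fx"]*q[0]/q[2]+c["cx"],c["fy"]*q[1]/q[2]+c["cy"]
def rep(n,Q):
    if len(Q)<5: print(n,"few",len(Q));return
    (c,s,a)=cv2.minAreaRect(Q[:,:2].astype(np.float32)*1000)
    print(n,len(Q),"med",np.round(np.median(Q,0),4),"rect",np.round(c,1),np.round(s,1),round(a,1),"z",np.round(np.percentile(Q[:,2],[5,50,95]),4))
E
python3 - <<'E'
from h import *
for n in("top","side"):
    c=dict(np.load(n+"0.npz"));W=cloud(c);hsv=cv2.cvtColor(c["img"],cv2.COLOR_RGB2HSV)
    def sel(x0,x1,y0,y1,z0,z1,m=True):
        with np.errstate(invalid='ignore'):
            k=(W[...,0]>x0)&(W[...,0]<x1)&(W[...,1]>y0)&(W[...,1]<y1)&(W[...,2]>z0)&(W[...,2]<z1)&m
        return W[k]
    print(n)
    if n=="top":
        for nm,u,v in(("handle",303,252),("pan",347,237),("bar",220,187),("cab",220,138),("stack",303,203),("ash",320,157),("dark",360,175)): print(nm,np.round(W[v,u],3))
    cab=sel(.45,.8,-.1,.15,.16,.18);rep("cab",cab)
    rep("bar",sel(.42,.55,-.1,.15,.125,.155))
    H=sel(.28,.45,-.25,-.06,.042,.06);rep("handle",H)
    rep("scoop pan",sel(.28,.5,-.33,-.14,-.002,.034,(hsv[...,1]<70)))
    rep("stack",sel(.4,.52,-.25,-.12,.03,.2))
    rep("table",sel(.2,.3,-.1,.1,-.02,.02))
E
```

```text
top
handle [ 0.405 -0.238  0.053]
pan [ 0.44  -0.336  0.023]
bar [ 0.523 -0.072  0.147]
cab [ 0.612 -0.074  0.174]
stack [ 0.504 -0.237  0.081]
ash [ 0.626 -0.284  0.008]
dark [ 0.583 -0.374  0.007]
cab 6360 med [ 0.6631 -0.0267  0.1718] rect [664.3   8.5] [249.5 222.3] 12.0 z [0.168  0.1718 0.1781]
bar 249 med [ 0.5229 -0.0514  0.1449] rect [533.2 -60.9] [77.8 32. ] 88.3 z [0.1414 0.1449 0.1474]
handle 219 med [ 0.399  -0.2228  0.0525] rect [ 399.6 -223.3] [16.  60.9] 22.8 z [0.0488 0.0525 0.0555]
scoop pan 6940 med [ 0.3812 -0.2431  0.0015] rect [ 390. -235.] [189.9 219.9] 90.0 z [-0.0012  0.0015  0.0133]
stack 726 med [ 0.4947 -0.2288  0.086 ] rect [ 460.2 -224.2] [119.2  51.4] 0.6 z [0.0514 0.086  0.1359]
table 4476 med [0.2489 0.     0.0016] rect [250.   0.] [199.9 100. ] 90.0 z [-0.0017  0.0016  0.0095]
side
cab 1321 med [ 0.6547 -0.024   0.1701] rect [656.8  15.2] [247.2 191.9] 84.5 z [0.1636 0.1701 0.1771]
bar 102 med [ 0.521  -0.05    0.1439] rect [521.7 -61.5] [73. 33.] 66.7 z [0.1386 0.1439 0.1462]
handle 190 med [ 0.396  -0.2254  0.0519] rect [ 398.  -223.8] [16.2 60.3] 23.0 z [0.0428 0.0519 0.0536]
scoop pan 1439 med [ 0.4404 -0.2993  0.0147] rect [ 389.9 -237. ] [219.8 187.1] 0.5 z [0.0003 0.0147 0.032 ]
stack 735 med [ 0.4972 -0.216   0.0912] rect [ 459.9 -185.9] [119.9 128.2] 0.1 z [0.0501 0.0912 0.131 ]
table 1777 med [ 0.2481 -0.0095  0.0015] rect [250.  -0.] [199.9  99.9] 90.0 z [-0.0003  0.0015  0.0099]
```

Regions were too tight; refine with better windows.

```bash
python3 - <<'E'
from h import *
for n in("top","side"):
    c=dict(np.load(n+"0.npz"));W=cloud(c);hsv=cv2.cvtColor(c["img"],cv2.COLOR_RGB2HSV)
    def sel(x0,x1,y0,y1,z0,z1,m=True):
        with np.errstate(invalid='ignore'):
            k=(W[...,0]>x0)&(W[...,0]<x1)&(W[...,1]>y0)&(W[...,1]<y1)&(W[...,2]>z0)&(W[...,2]<z1)&m
        return W[k]
    print(n)
    cab=sel(.545,.70,-.2,.04,.163,.18);rep("cab",cab)
    f=[];
    for y in np.arange(-.14,.02,.02):
        q=cab[abs(cab[:,1]-y)<.008]
        if len(q)>5:f.append((round(y,2),np.round(np.percentile(q[:,0],2),4)))
    print(f)
    q=cab[cab[:,0]>.58]; print("ypct",np.percentile(q[:,1],[1,99]))
    rep("bar",sel(.49,.534,-.16,.03,.13,.155))
    H=sel(.34,.47,-.32,-.14,.046,.06);rep("handle",H)
    d=H[:,:2]-H[:,:2].mean(0);w=np.linalg.svd(d,full_matrices=0)[2][0];w*=-np.sign(w[1]);t=d@w
    print("axis",w,"ends",H[:,:2].mean(0)+w*np.percentile(t,1),H[:,:2].mean(0)+w*np.percentile(t,99))
    S=sel(.36,.5,-.40,-.25,.001,.045);S=sel(.36,.5,-.40,-.28,.004,.034,hsv[...,1]<60);rep("pan",S)
    for z0,z1 in((.03,.06),(.06,.09),(.09,.14)):rep("stack",sel(.46,.56,-.29,-.18,z0,z1))
E
```

```text
top
cab 5456 med [ 0.6159 -0.0695  0.1701] rect [629.3 -75.8] [231.5 140.8] 89.2 z [0.1677 0.1701 0.1735]
[(np.float64(-0.14), np.float64(0.5597)), (np.float64(-0.12), np.float64(0.5601)), (np.float64(-0.1), np.float64(0.5599)), (np.float64(-0.08), np.float64(0.5603)), (np.float64(-0.06), np.float64(0.5608)), (np.float64(-0.04), np.float64(0.5619)), (np.float64(-0.02), np.float64(0.562)), (np.float64(0.0), np.float64(0.5623))]
ypct [-0.1593591   0.01849949]
bar 286 med [ 0.5216 -0.0711  0.145 ] rect [525.9 -71.1] [98.8 16.8] 89.2 z [0.1413 0.145  0.148 ]
handle 345 med [ 0.4054 -0.2381  0.0525] rect [ 407.3 -241.7] [ 16.  100.8] 22.6 z [0.0488 0.0525 0.0556]
axis [ 0.38569428 -0.92262664] ends [ 0.38809128 -0.19600926] [ 0.42529769 -0.28501141]
pan 1019 med [ 0.4446 -0.3308  0.0167] rect [ 447.  -345.8] [ 99.8 121.7] 10.4 z [0.0043 0.0167 0.031 ]
stack 73 med [ 0.4774 -0.2476  0.0522] rect [ 496.2 -242.9] [99.9 60.8] 24.2 z [0.0335 0.0522 0.0594]
stack 703 med [ 0.5132 -0.2361  0.0815] rect [ 514.1 -238.8] [82.1 77.9] 26.8 z [0.0639 0.0815 0.0893]
stack 487 med [ 0.5043 -0.2386  0.10
[... 528 characters left out ...]
ar 122 med [ 0.5202 -0.0831  0.144 ] rect [524.8 -71.9] [16.1 99.3] 0.3 z [0.1386 0.144  0.1462]
handle 297 med [ 0.406  -0.248   0.0519] rect [ 405.6 -242.5] [ 17.2 100.4] 23.3 z [0.0468 0.0519 0.0537]
axis [ 0.39849132 -0.9171721 ] ends [ 0.38542727 -0.19940992] [ 0.42359422 -0.2872554 ]
pan 1629 med [ 0.4395 -0.3279  0.0176] rect [ 444.6 -333.7] [82.8 96.4] 22.1 z [0.0043 0.0176 0.0308]
stack 575 med [ 0.5045 -0.2672  0.0508] rect [ 500.8 -246.6] [93.3 71.8] 10.0 z [0.0328 0.0508 0.0587]
stack 701 med [ 0.5027 -0.2528  0.0733] rect [ 512.5 -245.1] [67.1 83.6] 86.3 z [0.0618 0.0733 0.0886]
stack 671 med [ 0.5076 -0.2177  0.1075] rect [ 499.3 -233.8] [54.3 73.6] 7.1 z [0.0916 0.1075 0.1331]
```

```bash
python3 - <<'E'
import cv2
a=cv2.imread("pics/top0.png")[120:290,150:400];b=cv2.imread("pics/side0.png")[140:340,200:400]
a=cv2.resize(a,(400,272),interpolation=cv2.INTER_CUBIC);a=cv2.resize(cv2.imread("pics/top0.png")[120:280,170:390],None,fx=1.8,fy=1.8);b=cv2.resize(b,None,fx=2,fy=2)
import numpy as np
o=np.zeros((400,800,3),np.uint8);o[:a.shape[0],:a.shape[1]]=a;o[:400,400:800]=b;cv2.imwrite("pics/z0.png",o)
E
```

```text
(no output)
```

View pics/z0.png

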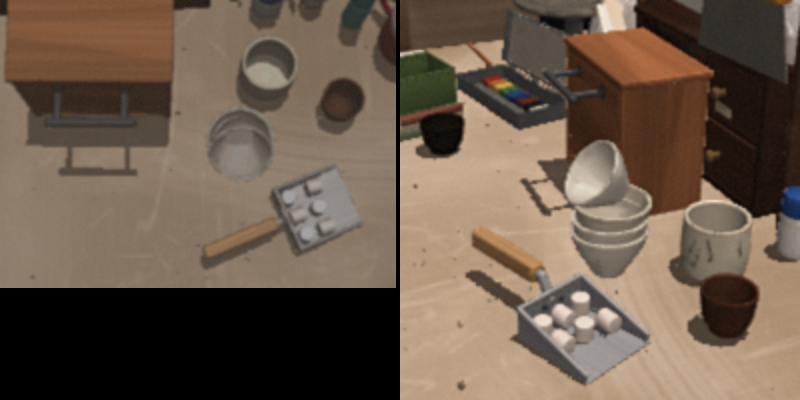

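Measured: bar at (0.521, -0.072, 0.140), front face at x≈0.560 with yaw about -1°. The scoop grip is at (0.413, -0.258, 0.042) with heading about -67°. Heights and sizes match the text, so I'll start moving towards the bar.

Call:
servo_tool(commands=[[165,[-0.045,-0.039,0],[0,0,7]],[165,[-0.09,-0.078,0],[0,0,14]],[165,[-0.135,-0.117,0],[0,0,21]],[165,[-0.18,-0.156,0],[0,0,28]],[165,[-0.225,-0.195,0],[0,0,35]]], squeeze=40)

```text
time: 0.72
eef_pos: [0.3109, 0.2496, 0.2451]
orientation: [1.375, 2.824, 0.0]
force: [-0.1, 1.2, -0.2]
width: 0.0302
grasp_force: 0.0
```

```bash
cat >> h.py <<'E'
from scipy.spatial.transform import Rotation as Ro
def Rt(az,tilt=0):  # tool y at azimuth az (deg), tool down, then turned by tilt deg about tool y
    a=np.radians(az);y=np.array([np.cos(a),np.sin(a),0]);z=np.array([0,0,-1.])
    return Ro.from_matrix(np.c_[np.cross(y,z),y,z])*Ro.from_euler("y",tilt,degrees=True)
def Rx(az,rx):  # same, turned about tool x
    return Rt(az)*Ro.from_euler("x",rx,degrees=True)
def grasp2tcp(p,R): return np.asarray(p)+R.apply([0,0,.005])
def rel(targets):  # [(tcp pos,R)] -> shift, turn in tool axes
    from station import r
    s=r.get_state();R0=Ro.from_rotvec(s["orientation"]);p=np.array(s["eef_pos"])
    print("t",round(s["time"],2),"p",p.round(4),"y az",np.degrees(np.arctan2(*R0.as_matrix()[1::-1,1])).round(1),"z",R0.as_matrix()[:,2].round(3),"w",round(s["width"],4),"F",np.round(s["force"],1),"g",round(s["grasp_force"],1),"q",np.round(s["q"],2))
    for q,R in targets:
        print((R0.inv().apply(np.asarray(q)-p)).round(4).tolist(),(R0.inv()*R).as_rotvec(degrees=True).round(1).tolist())
E
python3 - <<'E'
from h import *
R=Rt(-1)
rel([(grasp2tcp([.521,-.0715,.24],R),R),(grasp2tcp([.521,-.0715,.14],R),R)])
E
```

```text
t 0.72 p [0.3109 0.2496 0.2451] y az 38.1 z [ 0. -0. -1.] w 0.0302 F [-0.1  1.2 -0.2] g 0.0 q [ 0.58 -0.32  1.74 -0.    1.72 -0.08]
[-0.3823, -0.0326, 0.0101] [0.0, 0.0, 39.1]
[-0.3823, -0.0326, 0.1101] [0.0, 0.0, 39.1]
```

Call:
servo_tool(commands=[[165,[-0.06,-0.005,0],[0,0,8]],[165,[-0.12,-0.01,0],[0,0,16]],[165,[-0.18,-0.015,0],[0,0,24]],[165,[-0.24,-0.02,0],[0,0,32]],[165,[-0.3,-0.026,0],[0,0,39.1]]])

```text
time: 1.35
eef_pos: [0.4765, -0.0022, 0.245]
orientation: [-2.242, -2.2, -0.0]
force: [0.5, 1.1, 1.2]
width: 0.0301
grasp_force: 0.0
```

```bash
python3 - <<'E'
from h import *
R=Rt(-1)
rel([(grasp2tcp([.521,-.0715,.2],R),R),(grasp2tcp([.521,-.0715,.14],R),R)])
E
```

```text
t 1.35 p [ 0.4765 -0.0022  0.245 ] y az -1.1 z [-0.  0. -1.] w 0.0301 F [0.5 1.1 1.2] g 0.0 q [-0.08 -0.09  1.54  0.    1.69 -0.06]
[-0.0685, 0.0458, 0.05] [-0.0, -0.0, -0.1]
[-0.0685, 0.0458, 0.11] [-0.0, -0.0, -0.1]
```

Call:
servo_tool(commands=[[165,[-0.04,0.026,0],[0,0,0]],[165,[-0.0685,0.046,0.02],[0,0,0]],[165,[-0.0685,0.046,0.055],[0,0,0]],[165,[-0.0685,0.046,0.085],[0,0,0]],[165,[-0.0685,0.046,0.11],[0,0,0]]])

```text
time: 1.98
eef_pos: [0.5213, -0.0696, 0.1374]
orientation: [2.236, 2.204, 0.002]
force: [-73.8, 9.8, 131.5]
width: 0.0298
grasp_force: 68.1
```

Call:
servo_tool(commands=[[225,[0,0,0],[0,0,0]],[225,[0,0,0],[0,0,0]]], squeeze=20)

```text
time: 2.22
eef_pos: [0.521, -0.0694, 0.1354]
orientation: [2.237, 2.205, 0.001]
force: [1.4, -0.0, 0.8]
width: 0.0098
grasp_force: 0.4
```

```bash
python3 - <<'E'
from h import *
th=[.15,.3,.45,.6,.74]
L=[]
b=np.array([.521,-.0715,.14]);h=np.array([.561,-.0715,.022])
for t in th:
    d=b-h; x=d[0]*np.cos(t)-d[2]*np.sin(t); z=d[2]*np.cos(t)+d[0]*np.sin(t)
    R=Rx(-1,np.degrees(t)*1.0)
    print(R.as_matrix()[:,2].round(2))
    L.append((grasp2tcp(h+[x,0,z],R),R))
rel(L)
from station import camera
c=camera("side");cv2.imwrite("pics/s1.png",cv2.resize(c["img"][120:280,220:420,::-1],None,fx=3,fy=3))
E
```

```text
[-0.15  0.   -0.99]
[-0.3   0.01 -0.96]
[-0.43  0.01 -0.9 ]
[-0.56  0.01 -0.83]
[-0.67  0.01 -0.74]
t 2.23 p [ 0.521  -0.0694  0.1354] y az -0.8 z [ 0.001 -0.    -1.   ] w 0.0098 F [ 1.4 -0.   0.8] g 0.4 q [-0.2   0.12  1.55  0.    1.47 -0.19]
[-0.0023, -0.0179, 0.0077] [8.6, 0.0, 0.2]
[-0.0026, -0.0345, 0.0173] [17.2, 0.0, 0.2]
[-0.0028, -0.0495, 0.029] [25.8, 0.0, 0.2]
[-0.0029, -0.0625, 0.0427] [34.4, 0.1, 0.2]
[-0.0031, -0.0725, 0.0569] [42.4, 0.1, 0.2]
```

View pics/s1.png

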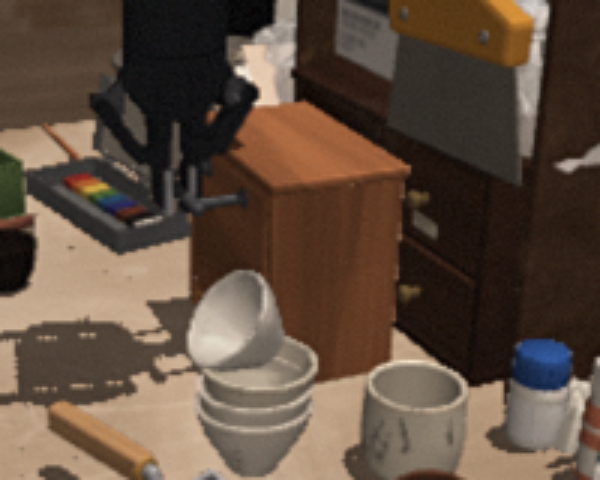

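The bar now sits between the fingers at (190,200) and the width reads 10 mm. The descent gave a force spike, with a knuckle or finger catching at the 30 mm opening. I'll go slower near contact and fix the tilt sign so the hand leans back with the bin.

```bash
python3 - <<'E'
from h import *
th=[.08,.15,.22,.3,.37,.45,.52,.6,.67,.73]
L=[]
b=np.array([.521,-.0694,.14]);h=np.array([.561,-.0694,.022])
for t in th:
    d=b-h; x=d[0]*np.cos(t)-d[2]*np.sin(t); z=d[2]*np.cos(t)+d[0]*np.sin(t)
    R=Rx(-.8,-np.degrees(t))
    L.append((grasp2tcp(h+[x,0,z],R),R))
print(L[-1][1].as_matrix()[:,2])
rel(L)
E
```

```text
[ 0.66680463 -0.00931095 -0.7451744 ]
t 2.27 p [ 0.5208 -0.0694  0.1351] y az -0.8 z [-0.  0. -1.] w 0.01 F [ 0.7 -0.7  0.8] g 0.4 q [-0.2   0.12  1.55  0.    1.47 -0.19]
[-0.0002, -0.0087, 0.0036] [-4.6, -0.0, -0.0]
[-0.0003, -0.0162, 0.0073] [-8.6, -0.0, -0.0]
[-0.0004, -0.0235, 0.0115] [-12.6, -0.0, -0.0]
[-0.0005, -0.0314, 0.0169] [-17.2, -0.0, -0.0]
[-0.0006, -0.038, 0.0222] [-21.2, -0.0, -0.0]
[-0.0007, -0.045, 0.0287] [-25.8, -0.0, -0.0]
[-0.0008, -0.0507, 0.0349] [-29.8, -0.0, -0.0]
[-0.0009, -0.0566, 0.0424] [-34.4, -0.0, -0.0]
[-0.001, -0.0613, 0.0493] [-38.4, -0.0, -0.0]
[-0.001, -0.065, 0.0555] [-41.8, -0.0, -0.0]
```

Call:
servo_tool(commands=[[218,[0,-0.0087,0.0036],[-4.6,0,0]],[218,[0,-0.016,0.0073],[-8.6,0,0]],[218,[0,-0.0235,0.0115],[-12.6,0,0]],[218,[0,-0.0315,0.017],[-17.2,0,0]],[218,[0,-0.038,0.022],[-21.2,0,0]]])

```text
time: 2.9
eef_pos: [0.4822, -0.0687, 0.1125]
orientation: [2.032, 2.003, 0.376]
force: [0.7, -0.5, -0.5]
width: 0.0122
grasp_force: 0.2
```

```bash
python3 - <<'E'
from h import *
th=[.44,.51,.58,.65,.72]
L=[]
b=np.array([.521,-.0694,.14]);h=np.array([.561,-.0694,.022])
for t in th:
    d=b-h; x=d[0]*np.cos(t)-d[2]*np.sin(t); z=d[2]*np.cos(t)+d[0]*np.sin(t)
    R=Rx(-.8,-np.degrees(t))
    L.append((grasp2tcp(h+[x,0,z],R),R))
rel(L)
E
```

```text
t 2.9 p [ 0.4822 -0.0687  0.1125] y az -0.8 z [ 0.363 -0.005 -0.932] w 0.0122 F [ 0.7 -0.5 -0.5] g 0.2 q [-0.27 -0.23  1.97  0.11  1.04 -0.29]
[-0.0008, -0.007, 0.0029] [-3.9, -0.0, -0.0]
[-0.0009, -0.0146, 0.0065] [-8.0, -0.0, -0.0]
[-0.001, -0.0219, 0.0106] [-12.0, -0.0, -0.0]
[-0.001, -0.0289, 0.0153] [-16.0, -0.0, -0.0]
[-0.0011, -0.0355, 0.0204] [-20.0, -0.0, -0.0]
```

Call:
servo_tool(commands=[[218,[0,-0.007,0.003],[-3.9,0,0]],[218,[0,-0.0146,0.0065],[-8,0,0]],[218,[0,-0.022,0.0106],[-12,0,0]],[218,[0,-0.029,0.0153],[-16,0,0]],[218,[0,-0.0355,0.0204],[-20,0,0]]])

```text
time: 3.52
eef_pos: [0.4565, -0.0683, 0.0805]
orientation: [1.814, 1.788, 0.673]
force: [-0.7, 0.3, 0.4]
width: 0.0126
grasp_force: 0.0
```

```bash
python3 - <<'E'
from h import *
from station import camera
rel([])
for n in("top","side"):
    c=camera(n);W=cloud(c)
    k=(abs(W[...,1]+.071)<.07)&(W[...,0]>.42)&(W[...,0]<.56)&(W[...,2]>.02)&(W[...,2]<.2)
    cv2.imwrite(f"pics/{n}2.png",c["img"][:,:,::-1])
a=cv2.resize(cv2.imread("pics/top2.png")[130:260,150:330],None,fx=2.2,fy=2.2);b=cv2.resize(cv2.imread("pics/side2.png")[130:290,220:400],None,fx=2.2,fy=2.2)
o=np.zeros((360,800,3),np.uint8);o[:a.shape[0],:a.shape[1]]=a;o[:b.shape[0],400:400+b.shape[1]]=b;cv2.imwrite("pics/z2.png",o)
E
```

```text
t 3.52 p [ 0.4565 -0.0683  0.0805] y az -0.8 z [ 0.659 -0.009 -0.752] w 0.0126 F [-0.7  0.3  0.4] g 0.0 q [-0.36 -0.47  2.33  0.38  0.64 -0.58]
```

View pics/z2.png

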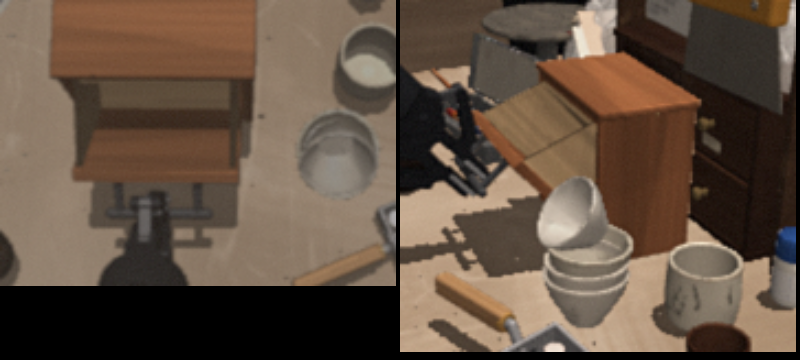

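The bin is fully open: the mouth is visible at top-left of the crop and the bar rests between the fingers at (150,213). Next I back off along the tool axis, watching q3.

Call:
servo_tool(commands=[[214,[0,0,-0.01],[0,0,0]],[214,[0,0,-0.02],[0,0,0]],[214,[0,0,-0.028],[0,0,0]]])

```text
time: 4.0
eef_pos: [0.4383, -0.0681, 0.1024]
orientation: [1.815, 1.79, 0.672]
force: [0.2, 0.0, 0.8]
width: 0.0139
grasp_force: 0.0
```

```bash
python3 - <<'E'
from h import *
R=Rx(-.8,-20);R2=Rt(0)
rel([([.40,-.07,.16],R),([.40,-.1,.22],R2)])
E
```

```text
t 4.0 p [ 0.4383 -0.0681  0.1024] y az -0.8 z [ 0.658 -0.009 -0.753] w 0.0139 F [0.2 0.  0.8] g 0.0 q [-0.38 -0.6   2.35  0.36  0.74 -0.55]
[-0.0024, 0.009, -0.0685] [21.1, -0.0, -0.0]
[-0.0324, 0.0488, -0.1135] [41.1, 0.3, -0.8]
```

Call:
servo_tool(commands=[[214,[0,0.01,-0.015],[3,0,0]],[180,[0,0.022,-0.032],[10,0,0]],[140,[-0.005,0.033,-0.055],[20,0,0]],[100,[-0.02,0.042,-0.085],[30,0,0]],[60,[-0.032,0.049,-0.113],[40,0,0]]])

```text
time: 4.62
eef_pos: [0.4003, -0.1002, 0.2216]
orientation: [2.23, 2.196, 0.016]
force: [0.2, 0.7, -0.3]
width: 0.0652
grasp_force: 0.0
```

```bash
python3 - <<'E'
from h import *
g=np.array([.4128,-.2578,.042])
for t in(0,-15,-25):
    R=Rt(23,t);p=grasp2tcp(g,R);rel([(p-.12*R.as_matrix()[:,2]+[0,0,.03],R),(p-.05*R.as_matrix()[:,2],R),(p,R)])
E
```

```text
t 4.62 p [ 0.4003 -0.1002  0.2216] y az -0.9 z [ 0.016 -0.001 -1.   ] w 0.0652 F [ 0.2  0.7 -0.3] g 0.0 q [-0.34 -0.28  1.75  0.    1.65 -0.32]
[-0.1573, 0.0144, 0.0349] [0.9, 0.2, -23.9]
[-0.1573, 0.0128, 0.1349] [0.9, 0.2, -23.9]
[-0.1572, 0.012, 0.1849] [0.9, 0.2, -23.9]
t 4.62 p [ 0.4003 -0.1002  0.2216] y az -0.9 z [ 0.016 -0.001 -1.   ] w 0.0652 F [ 0.2  0.7 -0.3] g 0.0 q [-0.34 -0.28  1.75  0.    1.65 -0.32]
[-0.1301, 0.0022, 0.0386] [-2.3, -14.6, -23.8]
[-0.1466, 0.008, 0.1363] [-2.3, -14.6, -23.8]
[-0.1584, 0.0125, 0.1847] [-2.3, -14.6, -23.8]
t 4.62 p [ 0.4003 -0.1002  0.2216] y az -0.9 z [ 0.016 -0.001 -1.   ] w 0.0652 F [ 0.2  0.7 -0.3] g 0.0 q [-0.34 -0.28  1.75  0.    1.65 -0.32]
[-0.1129, -0.0055, 0.0453] [-4.3, -24.4, -23.7]
[-0.1399, 0.005, 0.139] [-4.3, -24.4, -23.7]
[-0.1591, 0.0129, 0.1844] [-4.3, -24.4, -23.7]
```

```bash
python3 - <<'E'
from h import *
g=np.array([.4128,-.2578,.042])+.006*np.array([-.39,.92,0])
P=[]
for n in("top","side"):
    W=cloud(dict(np.load(n+"0.npz"))).reshape(-1,3);P.append(W[(W[:,0]>.45)&(W[:,0]<.56)&(W[:,1]>-.3)&(W[:,1]<-.17)&(W[:,2]>.02)&(W[:,2]<.15)])
P=np.vstack(P)
for t in(-15,-25,-30):
    R=Rt(23,t);Q=R.inv().apply(P-g)   # stack in tool axes at grasp
    for a,b in((.02,-.03),(-.03,-.06),(-.06,-.1),(-.1,-.15)):
        k=(Q[:,2]<a)&(Q[:,2]>=b)&(abs(Q[:,0])<.045)
        print(t,a,b,k.sum(),np.percentile(Q[k,1],2).round(3) if k.any() else None)
R=Rt(23,-27);p=grasp2tcp(g,R);Z=R.as_matrix()[:,2]
rel([(p-.1*Z+[-.01,0,.05],R),(p-.04*Z,R),(p,R)])
E
```

```text
-15 0.02 -0.03 650 0.059
-15 -0.03 -0.06 883 0.061
-15 -0.06 -0.1 343 0.087
-15 -0.1 -0.15 0 None
-25 0.02 -0.03 715 0.059
-25 -0.03 -0.06 728 0.062
-25 -0.06 -0.1 226 0.089
-25 -0.1 -0.15 0 None
-30 0.02 -0.03 749 0.059
-30 -0.03 -0.06 659 0.063
-30 -0.06 -0.1 163 0.089
-30 -0.1 -0.15 0 None
t 4.62 p [ 0.4003 -0.1002  0.2216] y az -0.9 z [ 0.016 -0.001 -1.   ] w 0.0652 F [ 0.2  0.7 -0.3] g 0.0 q [-0.34 -0.28  1.75  0.    1.65 -0.32]
[-0.1125, -0.0157, 0.0448] [-4.8, -26.4, -23.6]
[-0.1372, 0.0037, 0.1486] [-4.8, -26.4, -23.6]
[-0.1538, 0.0105, 0.1843] [-4.8, -26.4, -23.6]
```

Call:
servo_tool(commands=[[135,[-0.028,-0.004,0.011],[-1.2,-6.6,-6]],[135,[-0.056,-0.008,0.022],[-2.4,-13.2,-12]],[135,[-0.084,-0.012,0.033],[-3.6,-20,-18]],[135,[-0.1125,-0.0157,0.045],[-4.8,-26.4,-23.6]],[135,[-0.1125,-0.0157,0.045],[-4.8,-26.4,-23.6]]])

```text
time: 5.25
eef_pos: [0.3828, -0.2118, 0.1728]
orientation: [1.507, 2.271, -0.357]
force: [1.0, 0.1, 1.4]
width: 0.0405
grasp_force: 0.0
```

```bash
python3 - <<'E'
from h import *
g=np.array([.4128,-.2578,.042])+.006*np.array([-.39,.92,0])
R=Rt(23,-27);p=grasp2tcp(g,R);Z=R.as_matrix()[:,2]
rel([(p-.04*Z,R),(p,R)])
E
```

```text
t 5.25 p [ 0.3828 -0.2118  0.1728] y az 22.9 z [ 0.179 -0.416 -0.891] w 0.0405 F [1.  0.1 1.4] g 0.0 q [-0.4  -0.43  2.02 -0.34  1.22 -0.73]
[0.0165, 0.0093, 0.1034] [0.1, -0.1, -0.2]
[0.0164, 0.0092, 0.1434] [0.1, -0.1, -0.2]
```

Call:
servo_tool(commands=[[135,[0.006,0.004,0.04],[0,0,0]],[135,[0.0165,0.009,0.08],[0,0,0]],[135,[0.0165,0.009,0.11],[0,0,0]],[135,[0.0165,0.009,0.13],[0,0,0]],[135,[0.0165,0.009,0.142],[0,0,0]]])

```text
time: 5.88
eef_pos: [0.4134, -0.2542, 0.0402]
orientation: [1.507, 2.269, -0.355]
force: [-0.0, 0.5, 0.3]
width: 0.0402
grasp_force: 0.0
```

```bash
python3 - <<'E'
from h import *
from station import camera
rel([])
T=camera("top");S=camera("side")
a=cv2.resize(T["img"][180:290,250:390,::-1],None,fx=2.8,fy=2.8);b=cv2.resize(S["img"][200:350,220:360,::-1],None,fx=2.8,fy=2.8)
o=np.zeros((430,800,3),np.uint8);o[:a.shape[0],:a.shape[1]]=a;o[:b.shape[0],400:400+b.shape[1]]=b[:, :400];cv2.imwrite("pics/z3.png",o)
E
```

```text
t 5.88 p [ 0.4134 -0.2542  0.0402] y az 22.9 z [ 0.182 -0.416 -0.891] w 0.0402 F [-0.   0.5  0.3] g 0.0 q [-0.47 -0.09  2.04 -0.39  0.86 -0.66]
```

View pics/z3.png

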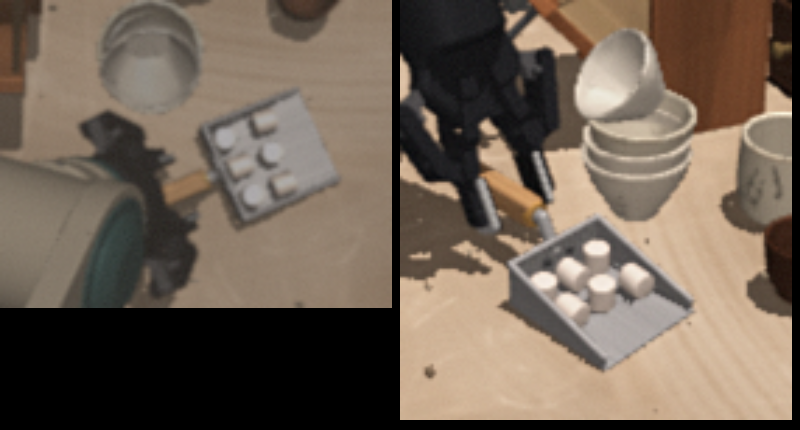

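The handle lies between the open fingers, and all six cylinders are in the pan, resting towards the back. Closing.

Call:
servo_tool(commands=[[190,[0,0,0],[0,0,0]],[200,[0,0,0],[0,0,0]],[230,[0,0,0],[0,0,0]],[230,[0,0,0],[0,0,0]]], squeeze=70)

```text
time: 6.48
eef_pos: [0.4134, -0.2543, 0.0416]
orientation: [1.502, 2.268, -0.355]
force: [-1.7, 2.4, 6.2]
width: 0.0147
grasp_force: 68.6
```

```bash
python3 - <<'E'
from h import *
p=np.array([.4134,-.2542,.0402])
L=[]
for dz,dx,t in((.006,0,-27),(.02,0,-29),(.04,0,-31),(.07,-.005,-32),(.105,-.01,-33)):
    L.append((p+[dx,0,dz],Rt(22.9,t)))
rel(L)
E
```

```text
t 6.47 p [ 0.4134 -0.2543  0.0416] y az 23.0 z [ 0.184 -0.418 -0.889] w 0.0147 F [-1.7  2.4  6.2] g 68.6 q [-0.47 -0.1   2.04 -0.39  0.86 -0.66]
[-0.002, 0.0001, -0.0041] [0.4, 0.2, -0.0]
[-0.0084, 0.0002, -0.0166] [0.4, -1.8, -0.1]
[-0.0175, 0.0003, -0.0344] [0.4, -3.8, -0.1]
[-0.0295, -0.0041, -0.062] [0.4, -4.8, -0.1]
[-0.0438, -0.0085, -0.094] [0.4, -5.8, -0.1]
```

Call:
servo_tool(commands=[[230,[-0.002,0,-0.004],[0,0,0]],[230,[-0.007,0,-0.013],[0,-1.5,0]],[230,[-0.013,0,-0.026],[0,-3,0]],[230,[-0.022,-0.003,-0.044],[0,-4.5,0]],[230,[-0.03,-0.005,-0.064],[0,-6,0]]])

```text
time: 7.1
eef_pos: [0.4067, -0.2539, 0.1123]
orientation: [1.449, 2.186, -0.425]
force: [0.2, -0.4, -2.9]
width: 0.0148
grasp_force: 68.2
```

```bash
python3 - <<'E'
from h import *
from station import camera
rel([])
T=camera("top");S=camera("side")
a=cv2.resize(T["img"][160:290,250:390,::-1],None,fx=2.8,fy=2.8);b=cv2.resize(S["img"][160:330,220:360,::-1],None,fx=2.8,fy=2.8)
o=np.zeros((480,800,3),np.uint8);o[:a.shape[0],:a.shape[1]]=a;o[:b.shape[0],400:400+b.shape[1]]=b[:, :400];cv2.imwrite("pics/z4.png",o)
for n,c in(("top",T),("side",S)):
    W=cloud(c);hs=cv2.cvtColor(c["img"],cv2.COLOR_RGB2HSV)
    # pan rim points
    k=(W[...,0]>.36)&(W[...,0]<.52)&(W[...,1]<-.28)&(W[...,1]>-.42)&(W[...,2]>.03)&(W[...,2]<.15)&(hs[...,1]<60)
    Q=W[k]; A=np.c_[Q[:,:2],np.ones(len(Q))]
    rep("pan",Q)
E
```

```text
t 7.1 p [ 0.4067 -0.2539  0.1123] y az 23.0 z [ 0.219 -0.502 -0.837] w 0.0148 F [ 0.2 -0.4 -2.9] g 68.2 q [-0.43 -0.27  2.06 -0.46  0.95 -0.64]
pan 1809 med [ 0.4419 -0.3361  0.0877] rect [ 439.5 -330.6] [ 81.7 105.8] 22.6 z [0.0806 0.0877 0.1089]
pan 2205 med [ 0.4387 -0.3387  0.0973] rect [ 439.4 -331.1] [ 82.5 108.5] 23.1 z [0.087  0.0973 0.1117]
```

View pics/z4.png

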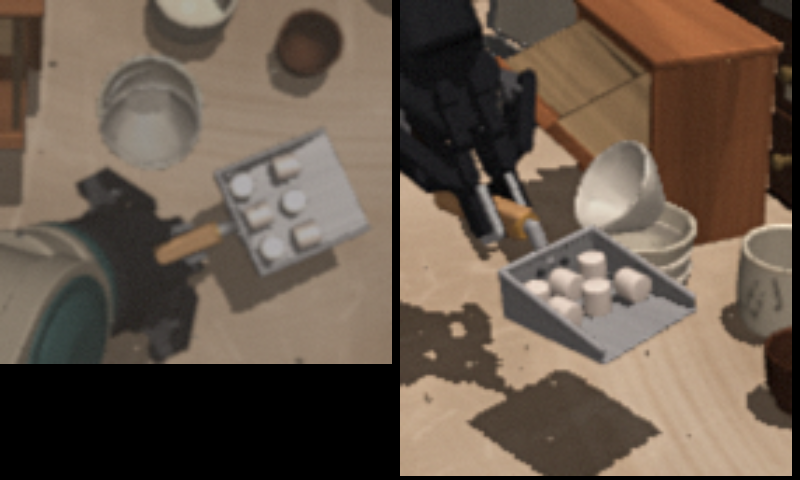

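The scoop is held level with the nose slightly up, and all six cylinders are in place. The pan's measured front edge agrees with the predicted lip. Next I plan the carry.

```bash
cat >> h.py <<'E'
from scipy.spatial.transform import Slerp
T0=27.2
def scoopR(head,P): return Rt(head+90,P-T0)
def tcp_from_lip(lip,head,P):
    a,p=np.radians([head,P]);f=np.array([np.cos(a)*np.cos(p),np.sin(a)*np.cos(p),-np.sin(p)])
    u=np.array([np.cos(a)*np.sin(p),np.sin(a)*np.sin(p),np.cos(p)])
    return np.asarray(lip)-.136*f+.042*u
def plan(way):  # way: [(rows,pos,R)], prints calls of 5 rows
    from station import r
    s=r.get_state();p=np.array(s["eef_pos"]);R=Ro.from_rotvec(s["orientation"]);rows=[(p,R)]
    print("t",round(s["time"],2),"q",np.round(s["q"],2),"w",s["width"],"g",s["grasp_force"])
    for n,q,R2 in way:
        sl=Slerp([0,1],Ro.concatenate([R,R2]))
        for i in range(1,n+1): rows.append((p+(np.asarray(q)-p)*i/n,sl(i/n)))
        p,R=np.asarray(q),R2
    for i in range(1,len(rows),5):
        b,B=rows[i-1];print("call")
        for q,Q in rows[i:i+5]: print(" ",B.inv().apply(q-b).round(4).tolist(),(B.inv()*Q).as_rotvec(degrees=True).round(1).tolist())
E
python3 - <<'E'
from h import *
plan([(5,[.395,-.24,.22],scoopR(-64,-7)),(10,[.415,-.072,.275],scoopR(0,-7))])
E
```

```text
t 7.2 q [-0.43 -0.27  2.06 -0.46  0.95 -0.64] w 0.014731379295149552 g 68.22881698608398
call
  [-0.0086, -0.0011, -0.0197] [-0.2, -0.2, -0.5]
  [-0.0173, -0.0022, -0.0393] [-0.5, -0.3, -1.1]
  [-0.0259, -0.0032, -0.059] [-0.7, -0.5, -1.6]
  [-0.0345, -0.0043, -0.0787] [-1.0, -0.6, -2.2]
  [-0.0432, -0.0054, -0.0984] [-1.2, -0.8, -2.7]
call
  [0.0087, 0.0092, -0.0125] [-3.6, -0.0, -5.3]
  [0.0173, 0.0183, -0.0251] [-7.2, -0.0, -10.6]
  [0.026, 0.0275, -0.0376] [-10.8, -0.0, -15.9]
  [0.0347, 0.0366, -0.0502] [-14.4, -0.0, -21.2]
  [0.0434, 0.0458, -0.0627] [-18.0, -0.0, -26.5]
call
  [0.0029, 0.0153, -0.0086] [-3.6, 0.0, -5.3]
  [0.0057, 0.0306, -0.0172] [-7.2, 0.0, -10.6]
  [0.0086, 0.0459, -0.0258] [-10.8, 0.0, -15.9]
  [0.0115, 0.0612, -0.0344] [-14.4, -0.0, -21.2]
  [0.0143, 0.0765, -0.043] [-18.0, 0.0, -26.5]
```

Call:
servo_tool(commands=[[230,[-0.006,-0.001,-0.013],[0,0,0]],[230,[-0.016,-0.002,-0.035],[-0.4,-0.2,-0.8]],[230,[-0.026,-0.003,-0.059],[-0.7,-0.5,-1.6]],[230,[-0.036,-0.0045,-0.082],[-1,-0.6,-2.2]],[230,[-0.043,-0.0055,-0.098],[-1.2,-0.8,-2.7]]])

```text
time: 7.82
eef_pos: [0.3944, -0.2402, 0.218]
orientation: [1.382, 2.212, -0.425]
force: [-1.5, 0.3, -2.4]
width: 0.0148
grasp_force: 68.5
```

Call:
servo_tool(commands=[[230,[0.006,0.006,-0.008],[-2.5,0,-3.6]],[230,[0.015,0.016,-0.022],[-6,0,-9]],[230,[0.025,0.0265,-0.036],[-10.4,0,-15.3]],[230,[0.0347,0.0366,-0.05],[-14.4,0,-21.2]],[230,[0.0434,0.0458,-0.0627],[-18,0,-26.5]]])

```text
time: 8.45
eef_pos: [0.4044, -0.1557, 0.2443]
orientation: [0.702, 2.468, -0.214]
force: [0.0, 0.0, -2.6]
width: 0.015
grasp_force: 68.5
```

```bash
python3 - <<'E'
from h import *
rel([])
plan([(5,[.415,-.072,.275],scoopR(0,-7))])
E
```

```text
t 8.45 p [ 0.4044 -0.1557  0.2443] y az 58.2 z [ 0.473 -0.293 -0.831] w 0.015 F [ 0.   0.  -2.6] g 68.5 q [-0.4  -0.68  2.07 -0.09  1.17 -1.4 ]
t 8.45 q [-0.4  -0.68  2.07 -0.09  1.17 -1.4 ] w 0.015009920450350935 g 68.46280217170715
call
  [0.0024, 0.0153, -0.009] [-3.6, -0.1, -5.3]
  [0.0048, 0.0307, -0.018] [-7.1, -0.2, -10.5]
  [0.0072, 0.046, -0.027] [-10.7, -0.2, -15.8]
  [0.0096, 0.0614, -0.036] [-14.2, -0.3, -21.1]
  [0.012, 0.0767, -0.045] [-17.8, -0.4, -26.3]
```

Call:
servo_tool(commands=[[230,[0.0024,0.0153,-0.009],[-3.6,0,-5.3]],[230,[0.0048,0.0307,-0.018],[-7.1,0,-10.5]],[230,[0.0072,0.046,-0.027],[-10.7,0,-15.8]],[230,[0.01,0.065,-0.038],[-15,-0.2,-22.3]],[230,[0.012,0.0767,-0.045],[-17.8,-0.4,-26.3]]])

```text
time: 9.07
eef_pos: [0.4154, -0.0723, 0.2752]
orientation: [0.001, 2.544, -0.001]
force: [0.0, 0.0, -3.2]
width: 0.0147
grasp_force: 68.4
```

```bash
python3 - <<'E'
from h import *
from station import camera
rel([])
w=[]
for n,lip,P in((2,[.535,-.0705,.225],5),(3,[.513,-.0705,.16],20),(3,[.508,-.0705,.143],36),(2,[.508,-.0705,.14],46)):
    w.append((n,tcp_from_lip(lip,0,P),scoopR(0,P)))
    print(w[-1][1])
plan(w)
T=camera("top");S=camera("side")
a=cv2.resize(T["img"][100:260,150:330,::-1],None,fx=2.2,fy=2.2);b=cv2.resize(S["img"][80:270,220:400,::-1],None,fx=2.2,fy=2.2)
o=np.zeros((480,800,3),np.uint8);o[:a.shape[0],:a.shape[1]]=a;o[:b.shape[0],400:400+b.shape[1]]=b[:, :400];cv2.imwrite("pics/z5.png",o)
E
```

```text
t 9.07 p [ 0.4154 -0.0723  0.2752] y az 90.0 z [ 0.563 -0.001 -0.827] w 0.0147 F [ 0.   0.  -3.2] g 68.4 q [-0.4  -0.73  2.04  0.23  1.28 -1.97]
[ 0.40317806 -0.0705      0.27869336]
[ 0.39956665 -0.0705      0.24598183]
[ 0.42266067 -0.0705      0.25691751]
[ 0.44373873 -0.0705      0.26700586]
t 9.07 q [-0.4  -0.73  2.04  0.23  1.28 -1.97] w 0.014746003339531244 g 68.37145328521729
call
  [0.0041, 0.0009, -0.0049] [-0.0, 6.0, -0.0]
  [0.0081, 0.0018, -0.0098] [-0.0, 12.0, -0.0]
  [0.0152, 0.0018, -0.0014] [-0.0, 17.0, -0.0]
  [0.0224, 0.0018, 0.0069] [-0.0, 22.0, -0.0]
  [0.0295, 0.0018, 0.0152] [-0.0, 27.0, -0.0]
call
  [-0.0081, 0.0, -0.0027] [0.0, 5.3, -0.0]
  [-0.0162, 0.0, -0.0053] [0.0, 10.7, -0.0]
  [-0.0243, 0.0, -0.008] [0.0, 16.0, -0.0]
  [-0.0354, 0.0, -0.0116] [0.0, 21.0, -0.0]
  [-0.0465, 0.0, -0.0153] [0.0, 26.0, 0.0]
```

View pics/z5.png

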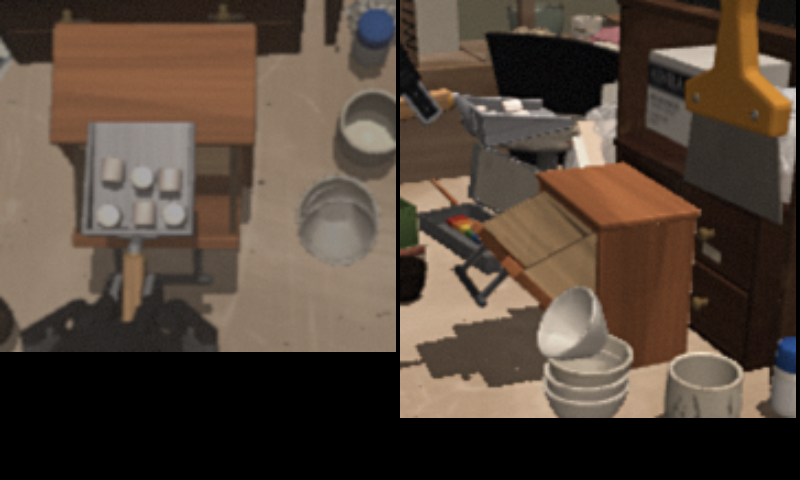

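The loaded scoop is above the open bin, and the six cylinders sit in its rear half at (105-175,165-215). Now I lower the lip into the mouth while pitching slowly.

```bash
python3 - <<'E'
from h import *
w=[]
for n,lip,P in((2,[.53,-.0705,.205],-1),(3,[.513,-.0705,.165],12),(3,[.508,-.0705,.145],25),(4,[.508,-.0705,.138],44),(3,[.508,-.0705,.138],55)):
    w.append((n,tcp_from_lip(lip,0,P),scoopR(0,P)))
plan(w)
E
```

```text
t 9.18 q [-0.4  -0.73  2.04  0.23  1.28 -1.97] w 0.014805294837498232 g 68.36277723312378
call
  [0.0178, 0.001, 0.0064] [-0.1, 3.0, -0.1]
  [0.0357, 0.0021, 0.0129] [-0.1, 6.1, -0.2]
  [0.0389, 0.0021, 0.0148] [-0.1, 10.4, -0.2]
  [0.0421, 0.0021, 0.0168] [-0.1, 14.7, -0.2]
  [0.0453, 0.0021, 0.0188] [-0.1, 19.1, -0.2]
call
  [-0.005, 0.0, -0.0008] [0.0, 4.3, -0.0]
  [-0.01, 0.0, -0.0016] [0.0, 8.7, 0.0]
  [-0.0149, 0.0, -0.0024] [0.0, 13.0, -0.0]
  [-0.0253, 0.0, -0.0053] [0.0, 17.8, -0.0]
  [-0.0356, 0.0, -0.0082] [0.0, 22.5, -0.0]
call
  [-0.0084, 0.0, -0.0067] [-0.0, 4.8, 0.0]
  [-0.0169, 0.0, -0.0133] [-0.0, 9.5, 0.0]
  [-0.0247, 0.0, -0.018] [0.0, 13.2, 0.0]
  [-0.0325, 0.0, -0.0226] [-0.0, 16.8, -0.0]
  [-0.0403, 0.0, -0.0272] [0.0, 20.5, -0.0]
```

Call:
servo_tool(commands=[[230,[0.012,0.001,0.0045],[0,2,0]],[230,[0.03,0.002,0.011],[0,5.5,0]],[230,[0.039,0.002,0.0148],[0,10.4,-0.2]],[230,[0.042,0.002,0.0168],[0,14.7,-0.2]],[230,[0.0453,0.002,0.0188],[0,19.1,-0.2]]])

```text
time: 9.8
eef_pos: [0.388, -0.0707, 0.2329]
orientation: [0.003, 2.882, -0.003]
force: [0.0, 0.2, -2.6]
width: 0.0149
grasp_force: 68.4
```

Call:
servo_tool(commands=[[230,[-0.005,0,-0.001],[0,4.3,0]],[230,[-0.01,0,-0.0016],[0,8.7,0]],[230,[-0.015,0,-0.0024],[0,13,0]],[230,[-0.025,0,-0.0053],[0,17.8,0]],[230,[-0.0356,0,-0.0082],[0,22.5,0]]])

```text
time: 10.42
eef_pos: [0.4208, -0.0708, 0.2507]
orientation: [-0.004, -3.008, 0.003]
force: [-0.3, 0.0, -1.8]
width: 0.0146
grasp_force: 68.4
```

```bash
python3 - <<'E'
from h import *
rel([(tcp_from_lip([.508,-.0705,.138],0,P),scoopR(0,P)) for P in(44,55)])
E
```

```text
t 10.43 p [ 0.4208 -0.0708  0.2507] y az 89.9 z [-0.133 -0.002 -0.991] w 0.0146 F [-0.3  0.  -1.8] g 68.4 q [-0.23 -0.13  1.57 -0.03  1.83 -1.81]
[-0.0168, 0.0003, -0.0143] [-0.1, 9.2, -0.2]
[-0.0402, 0.0003, -0.0284] [-0.1, 20.2, -0.2]
```

Call:
servo_tool(commands=[[230,[-0.0084,0,-0.007],[0,4.6,0]],[230,[-0.0168,0,-0.0143],[0,9.2,0]],[230,[-0.025,0,-0.019],[0,13,0]],[230,[-0.0325,0,-0.0235],[0,16.6,0]],[230,[-0.0402,0,-0.0284],[0,20.2,0]]])

```text
time: 11.05
eef_pos: [0.4646, -0.0708, 0.2738]
orientation: [-0.004, -2.657, 0.003]
force: [0.0, -0.0, -2.3]
width: 0.0148
grasp_force: 68.5
```

Call:
servo_tool(commands=[[230,[0,0,0],[0,0,0]],[230,[0,0,0],[0,0,0]],[230,[0,0,0],[0,0,0]]])

```text
time: 11.42
eef_pos: [0.4641, -0.0707, 0.2746]
orientation: [-0.003, -2.662, 0.002]
force: [0.3, -0.6, -1.1]
width: 0.0151
grasp_force: 68.5
```

```bash
python3 - <<'E'
from h import *
from station import camera
rel([])
T=camera("top");S=camera("side")
a=cv2.resize(T["img"][100:260,150:330,::-1],None,fx=2.2,fy=2.2);b=cv2.resize(S["img"][80:270,220:400,::-1],None,fx=2.2,fy=2.2)
o=np.zeros((480,800,3),np.uint8);o[:a.shape[0],:a.shape[1]]=a;o[:b.shape[0],400:400+b.shape[1]]=b[:, :400];cv2.imwrite("pics/z6.png",o)
E
```

```text
t 11.43 p [ 0.4641 -0.0707  0.2746] y az 89.9 z [-0.461 -0.001 -0.887] w 0.0151 F [ 0.3 -0.6 -1.1] g 68.5 q [-0.18  0.24  1.2  -0.1   2.18 -1.79]
```

View pics/z6.png

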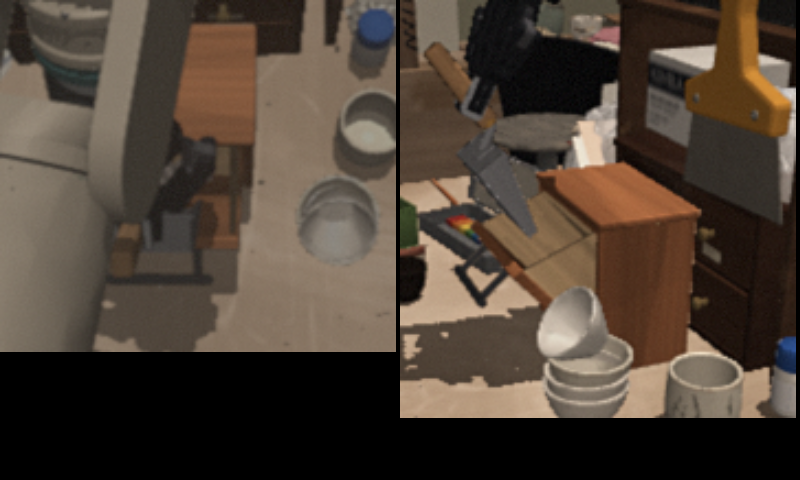

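In the crop the scoop is steeply tipped with its lip in the mouth at (530,225). The wrist load has dropped from about 2.6 N to 1.4 N, which is the scoop alone. Next: lift, level, and count by mask.

```bash
python3 - <<'E'
from h import *
plan([(3,tcp_from_lip([.508,-.0707,.18],0,48),scoopR(0,48)),(7,[.415,-.09,.29],scoopR(-8,0))])
E
```

```text
t 11.53 q [-0.18  0.24  1.19 -0.1   2.18 -1.79] w 0.014554654743305882 g 68.47112774848938
call
  [0.01, -0.0, -0.0077] [-0.0, -2.2, -0.0]
  [0.02, -0.0, -0.0155] [-0.0, -4.4, -0.1]
  [0.0301, -0.0001, -0.0232] [-0.0, -6.7, -0.1]
  [0.033, -0.0028, -0.0186] [-0.1, -13.5, 1.1]
  [0.0359, -0.0056, -0.014] [-0.1, -20.3, 2.2]
call
  [0.0043, -0.0029, 0.0033] [0.1, -6.8, 1.2]
  [0.0085, -0.0058, 0.0066] [0.1, -13.7, 2.4]
  [0.0128, -0.0087, 0.01] [0.2, -20.5, 3.5]
  [0.017, -0.0116, 0.0133] [0.3, -27.4, 4.7]
  [0.0213, -0.0145, 0.0166] [0.3, -34.2, 5.9]
```

Call:
servo_tool(commands=[[230,[0.01,0,-0.008],[0,-2.2,0]],[230,[0.02,0,-0.0155],[0,-4.4,0]],[230,[0.03,0,-0.0232],[0,-6.7,0]],[230,[0.033,-0.003,-0.0186],[0,-13.5,1.1]],[230,[0.036,-0.0056,-0.014],[0,-20.3,2.2]]])

```text
time: 12.15
eef_pos: [0.4388, -0.0763, 0.3038]
orientation: [-0.06, -3.02, 0.016]
force: [-0.5, -0.4, -1.8]
width: 0.0152
grasp_force: 68.5
```

Call:
servo_tool(commands=[[230,[0.0043,-0.003,0.0033],[0,-6.8,1.2]],[230,[0.0085,-0.006,0.0066],[0,-13.7,2.4]],[230,[0.013,-0.009,0.01],[0.2,-20.5,3.5]],[230,[0.017,-0.0116,0.0133],[0.3,-27.4,4.7]],[230,[0.0213,-0.0145,0.0166],[0.3,-34.2,5.9]]])

```text
time: 12.78
eef_pos: [0.4147, -0.09, 0.2901]
orientation: [0.186, 2.659, -0.046]
force: [-0.9, -0.6, -1.1]
width: 0.0146
grasp_force: 68.5
```

```bash
python3 - <<'E'
from h import *
from station import camera
rel([])
T=camera("top");np.savez("t7.npz",**T);cv2.imwrite("pics/t7.png",T["img"][:,:,::-1])
plan([(12,[.398,-.24,.24],scoopR(-67,-2)),(6,[.4134,-.2543,.08],scoopR(-67,0))])
for nm in("top0.npz","t7.npz"):
    c=dict(np.load(nm));W=cloud(c);hs=cv2.cvtColor(c["img"],cv2.COLOR_RGB2HSV).astype(int)
    m=((hs[...,2]>165)&(hs[...,1]<60)&(W[...,0]>.35)&(W[...,0]<.62)&(W[...,1]>-.4)&(W[...,1]<.05)&(W[...,2]>-.01)).astype(np.uint8)
    n,l,s,ce=cv2.connectedComponentsWithStats(m)
    print(nm,[(s[i,4],W[l==i].mean(0).round(3).tolist(),ce[i].round().tolist()) for i in range(1,n) if s[i,4]>8])
c=dict(np.load("t7.npz"));W=cloud(c);px=c["img"]
for p in([.44,-.08,.25],[.52,-.1,.25],[.518,-.1,.09],[.518,-.04,.09]):print(p,np.round(proj(c,p)))
E
```

```text
t 12.78 p [ 0.4147 -0.09    0.2901] y az 82.0 z [ 0.455 -0.064 -0.888] w 0.0146 F [-0.9 -0.6 -1.1] g 68.5 q [-0.37 -0.62  1.92  0.1   1.38 -1.79]
t 12.82 q [-0.37 -0.63  1.92  0.11  1.38 -1.79] w 0.014865840244670508 g 68.5522985458374
call
  [0.0014, -0.0126, 0.0038] [2.3, -0.1, 4.3]
  [0.0029, -0.0251, 0.0076] [4.7, -0.3, 8.6]
  [0.0043, -0.0377, 0.0114] [7.0, -0.4, 13.0]
  [0.0057, -0.0503, 0.0152] [9.3, -0.5, 17.3]
  [0.0072, -0.0628, 0.019] [11.7, -0.7, 21.6]
call
  [-0.0031, -0.0112, 0.0063] [2.3, -0.1, 4.3]
  [-0.0061, -0.0224, 0.0125] [4.7, -0.3, 8.6]
  [-0.0092, -0.0336, 0.0188] [7.0, -0.4, 13.0]
  [-0.0123, -0.0449, 0.025] [9.3, -0.5, 17.3]
  [-0.0153, -0.0561, 0.0313] [11.7, -0.7, 21.6]
call
  [-0.0066, -0.0079, 0.0083] [2.3, -0.1, 4.3]
  [-0.0133, -0.0157, 0.0166] [4.7, -0.3, 8.6]
  [-0.0033, -0.0148, 0.0416] [4.6, 0.1, 8.7]
  [0.0066, -0.0139, 0.0665] [4.6, 0.4, 8.7]
  [0.0165, -0.0129, 0.0915] [4.6, 0.7, 8.7]
call
  [0.0098, 0.0014, 0.025] [0.0, 0.3, -0.0]
  [0.0196, 0.0029, 0.05] [0.0, 0.7, 0.0]
  [0.0294, 0.0043, 0.075] [-0.0, 1.0, -0.0]
top0.npz []
t7.npz [(np.int32(94), [0.612, -0.281, 0.006], [318.0, 163.0])]
[0.44, -0.08, 0.25] [217. 221.]
[0.52, -0.1, 0.25] [230. 174.]
[0.518, -0.1, 0.09] [236. 196.]
[0.518, -0.04, 0.09] [207. 196.]
```

Call:
servo_tool(commands=[[230,[0.0014,-0.0126,0.0038],[2.3,0,4.3]],[230,[0.003,-0.025,0.0076],[4.7,-0.3,8.6]],[230,[0.0043,-0.0377,0.0114],[7,-0.4,13]],[230,[0.0057,-0.05,0.0152],[9.3,-0.5,17.3]],[230,[0.007,-0.063,0.019],[11.7,-0.7,21.6]]])

```text
time: 13.45
eef_pos: [0.4086, -0.153, 0.2697]
orientation: [0.749, 2.564, -0.196]
force: [-0.1, 0.3, -2.2]
width: 0.0149
grasp_force: 68.4
```

Call:
servo_tool(commands=[[230,[-0.003,-0.011,0.006],[2.3,0,4.3]],[230,[-0.006,-0.0224,0.0125],[4.7,-0.3,8.6]],[230,[-0.009,-0.0336,0.019],[7,-0.4,13]],[230,[-0.0123,-0.045,0.025],[9.3,-0.5,17.3]],[230,[-0.0153,-0.056,0.0313],[11.7,-0.7,21.6]]])

```text
time: 14.08
eef_pos: [0.4023, -0.2155, 0.2497]
orientation: [1.284, 2.358, -0.34]
force: [0.1, -0.7, -1.2]
width: 0.0147
grasp_force: 68.5
```

Call:
servo_tool(commands=[[230,[-0.0066,-0.008,0.008],[2.3,0,4.3]],[230,[-0.0133,-0.0157,0.0166],[4.7,-0.2,8.6]],[230,[-0.0033,-0.0148,0.0416],[4.6,0.1,8.7]],[230,[0.0066,-0.014,0.0665],[4.6,0.4,8.7]],[230,[0.0165,-0.013,0.0915],[4.6,0.7,8.7]]])

```text
time: 14.7
eef_pos: [0.407, -0.2475, 0.1609]
orientation: [1.493, 2.262, -0.382]
force: [-0.1, -0.1, -1.9]
width: 0.0151
grasp_force: 68.5
```

```bash
python3 - <<'E'
from h import *
from station import camera
R=scoopR(-67,0)
rel([([.4134,-.2543,z],R) for z in(.09,.06,.046,.0425)])
T=camera("top");np.savez("t8.npz",**T)
b=dict(np.load("top0.npz"));
for nm,c in(("top0",b),("t7",dict(np.load("t7.npz"))),("t8",T)):
    W=cloud(c);g=cv2.cvtColor(c["img"],cv2.COLOR_RGB2HSV).astype(int)
    for lab,(u0,u1,v0,v1) in(("bin",(172,270,140,215)),("scoop",(300,400,190,270))):
        m=((g[...,2]>140)&(g[...,1]<45)).astype(np.uint8);m2=np.zeros_like(m);m2[v0:v1,u0:u1]=m[v0:v1,u0:u1]
        n,l,s,ce=cv2.connectedComponentsWithStats(m2)
        print(nm,lab,[(int(s[i,4]),ce[i].round().tolist(),W[l==i].mean(0).round(3).tolist()) for i in range(1,n) if s[i,4]>8])
E
```

```text
t 14.7 p [ 0.407  -0.2475  0.1609] y az 23.1 z [ 0.179 -0.436 -0.882] w 0.0151 F [-0.1 -0.1 -1.9] g 68.5 q [-0.45 -0.3   1.96 -0.36  1.13 -0.76]
[0.0257, 0.0037, 0.0666] [-0.3, 0.9, 0.2]
[0.0398, 0.0039, 0.0931] [-0.3, 0.9, 0.2]
[0.0464, 0.004, 0.1055] [-0.3, 0.9, 0.2]
[0.0481, 0.004, 0.1085] [-0.3, 0.9, 0.2]
top0 bin []
top0 scoop [(12, [305.0, 202.0], [0.505, -0.242, 0.082]), (10, [303.0, 212.0], [0.485, -0.237, 0.085]), (810, [349.0, 233.0], [nan, nan, nan])]
t7 bin [(1869, [232.0, 181.0], [nan, nan, nan])]
t7 scoop [(153, [304.0, 209.0], [nan, nan, nan])]
t8 bin []
t8 scoop [(197, [305.0, 210.0], [0.49, -0.241, 0.082]), (1457, [356.0, 229.0], [nan, nan, nan])]
```

Call:
servo_tool(commands=[[230,[0.013,0.002,0.035],[0,0.5,0]],[230,[0.0257,0.0037,0.0666],[-0.3,0.9,0.2]],[230,[0.038,0.004,0.09],[-0.3,0.9,0.2]],[230,[0.0455,0.004,0.104],[-0.3,0.9,0.2]],[230,[0.0483,0.004,0.109],[-0.3,0.9,0.2]]])

```text
time: 15.38
eef_pos: [0.4135, -0.2544, 0.0424]
orientation: [1.501, 2.271, -0.365]
force: [0.7, 0.8, -0.6]
width: 0.0149
grasp_force: 68.5
```

Call:
servo_tool(commands=[[230,[0,0,0],[0,0,0]],[205,[0,0,0],[0,0,0]],[180,[0,0,0],[0,0,0]],[150,[0,0,0],[0,0,0]],[140,[0,0,-0.005],[0,0,0]]])

```text
time: 16.0
eef_pos: [0.4125, -0.2523, 0.0472]
orientation: [1.501, 2.271, -0.364]
force: [-0.2, 1.3, -0.5]
width: 0.0381
grasp_force: 0.0
```

Call:
servo_tool(commands=[[140,[0,0,-0.02],[0,0,0]],[140,[0,0,-0.045],[0,0,0]],[140,[0,0,-0.08],[0,0,0]],[140,[0,0,-0.12],[0,0,0]],[140,[0,0,-0.13],[0,0,0]]])

```text
time: 16.62
eef_pos: [0.3902, -0.1972, 0.1655]
orientation: [1.498, 2.266, -0.362]
force: [-0.2, -0.1, 0.9]
width: 0.0389
grasp_force: 0.0
```

```bash
python3 - <<'E'
from h import *
from station import camera
rel([])
T=camera("top");S=camera("side");np.savez("t9.npz",**T);np.savez("s9.npz",**S)
a=cv2.resize(T["img"][100:280,160:400,::-1],(480,360),interpolation=cv2.INTER_CUBIC);a2=cv2.convertScaleAbs(cv2.resize(T["img"][135:215,165:275,::-1],(320,233),interpolation=cv2.INTER_CUBIC),alpha=1.7)
b=cv2.resize(S["img"][150:340,240:400,::-1],(304,361))
o=np.zeros((600,800,3),np.uint8);o[:360,:480]=a;o[:361,490:794]=b;o[362:595,:320]=a2;cv2.imwrite("pics/z9.png",o)
E
```

```text
t 16.62 p [ 0.3902 -0.1972  0.1655] y az 23.1 z [ 0.184 -0.423 -0.887] w 0.0389 F [-0.2 -0.1  0.9] g 0.0 q [-0.35 -0.41  2.03 -0.37  1.21 -0.67]
```

View pics/z9.png

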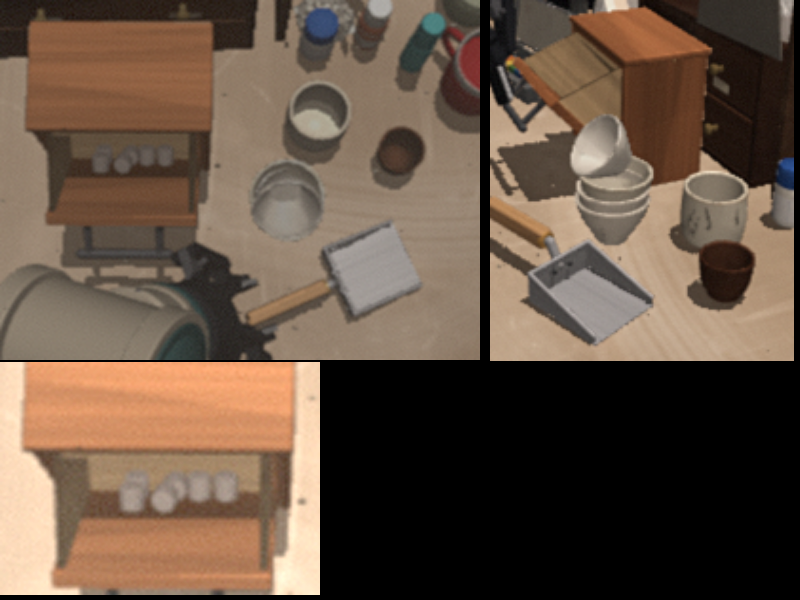

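The last picture shows all six cylinders on the bin floor at about (120-235,490) of the lower crop. The scoop is empty, flat and upright at (330,280), and the cups are untouched. Next I push the bin shut at the bar with closed fingers.

```bash
python3 - <<'E'
from h import *
R=Rt(90)
plan([(8,[.395,-.071,.18],R),(2,[.405,-.071,.082],R)])
E
```

```text
t 16.73 q [-0.35 -0.41  2.03 -0.37  1.21 -0.67] w 0.03852752757819609 g 0.0
call
  [0.0117, 0.0068, -0.0084] [-2.0, 3.0, -8.2]
  [0.0235, 0.0136, -0.0168] [-4.0, 6.0, -16.4]
  [0.0352, 0.0204, -0.0251] [-6.0, 9.1, -24.6]
  [0.047, 0.0272, -0.0335] [-7.9, 12.1, -32.8]
  [0.0587, 0.034, -0.0419] [-9.9, 15.1, -41.0]
call
  [0.0055, 0.0144, -0.004] [-2.0, 3.0, -8.2]
  [0.0109, 0.0289, -0.0081] [-4.0, 6.0, -16.4]
  [0.0164, 0.0433, -0.0121] [-6.0, 9.1, -24.6]
  [0.0205, 0.0487, 0.0367] [-6.0, 9.1, -24.6]
  [0.0245, 0.054, 0.0854] [-6.0, 9.1, -24.6]
```

Call:
servo_tool(commands=[[255,[0.0117,0.0068,-0.0084],[-2,3,-8.2]],[255,[0.0235,0.0136,-0.017],[-4,6,-16.4]],[255,[0.0352,0.0204,-0.025],[-6,9,-24.6]],[255,[0.047,0.027,-0.0335],[-8,12,-32.8]],[255,[0.0587,0.034,-0.042],[-10,15,-41]]], squeeze=20)

```text
time: 17.35
eef_pos: [0.3922, -0.1183, 0.1713]
orientation: [0.632, 2.917, -0.152]
force: [-0.1, 0.0, 1.0]
width: 0.0001
grasp_force: 0.0
```

Call:
servo_tool(commands=[[255,[0.0055,0.0144,-0.004],[-2,3,-8.2]],[255,[0.011,0.029,-0.008],[-4,6,-16.4]],[255,[0.0164,0.0433,-0.012],[-6,9,-24.6]],[255,[0.0205,0.0487,0.0367],[-6,9,-24.6]],[255,[0.0245,0.054,0.0854],[-6,9,-24.6]]])

```text
time: 17.98
eef_pos: [0.4044, -0.0713, 0.0787]
orientation: [0.001, 3.141, 0.001]
force: [0.9, -0.2, 0.2]
width: 0.0001
grasp_force: 0.0
```

```bash
python3 - <<'E'
from h import *
w=[];h=np.array([.561,-.071,.022])
rel([])
for n,t in((3,.72),(3,.62),(3,.5),(3,.38),(3,.25)):
    x=-.04*np.cos(t)-.118*np.sin(t); z=.118*np.cos(t)-.04*np.sin(t)
    w.append((n,h+[x-.016,0,z-.002],Rt(90)));print(t,w[-1][1])
plan(w)
E
```

```text
t 17.98 p [ 0.4044 -0.0713  0.0787] y az 90.0 z [ 0.     0.001 -1.   ] w 0.0001 F [ 0.9 -0.2  0.2] g 0.0 q [-0.27 -0.15  1.94  0.    1.35 -1.84]
0.72 [ 0.43712038 -0.071       0.08233769]
0.62 [ 0.44388271 -0.071       0.09279625]
0.5 [ 0.45332448 -0.071       0.10437772]
0.38 [ 0.4640848  -0.071       0.11474561]
0.25 [ 0.47704984 -0.071       0.12443551]
t 17.98 q [-0.27 -0.15  1.94  0.    1.35 -1.84] w 0.00012860579600404063 g 0.0
call
  [-0.0109, 0.0001, -0.0012] [0.0, 0.0, -0.0]
  [-0.0218, 0.0002, -0.0024] [0.0, 0.0, -0.0]
  [-0.0327, 0.0004, -0.0037] [0.0, 0.0, -0.0]
  [-0.035, 0.0004, -0.0072] [0.0, 0.0, -0.0]
  [-0.0372, 0.0004, -0.0106] [0.0, 0.0, -0.0]
call
  [-0.0023, 0.0, -0.0035] [0.0, 0.0, 0.0]
  [-0.0054, 0.0, -0.0073] [0.0, 0.0, 0.0]
  [-0.0085, 0.0, -0.0112] [0.0, 0.0, 0.0]
  [-0.0117, 0.0, -0.0151] [0.0, 0.0, 0.0]
  [-0.0153, 0.0, -0.0185] [0.0, 0.0, 0.0]
call
  [-0.0036, 0.0, -0.0035] [0.0, 0.0, 0.0]
  [-0.0072, 0.0, -0.0069] [0.0, 0.0, 0.0]
  [-0.0115, 0.0, -0.0101] [0.0, 0.0, 0.0]
  [-0.0158, 0.0, -0.0134] [0.0, 0.0, 0.0]
  [-0.0201, 0.0, -0.0166] [0.0, 0.0, 0.0]
```

Call:
servo_tool(commands=[[255,[-0.011,0,-0.002],[0,0,0]],[255,[-0.022,0,-0.004],[0,0,0]],[255,[-0.032,0,-0.005],[0,0,0]],[255,[-0.035,0,-0.0075],[0,0,0]],[255,[-0.0375,0,-0.011],[0,0,0]]])

```text
time: 18.6
eef_pos: [0.4415, -0.0716, 0.0936]
orientation: [-0.0, -3.14, 0.001]
force: [-11.9, -0.5, 7.2]
width: 0.0002
grasp_force: 6.0
```

Call:
servo_tool(commands=[[255,[-0.0023,0,-0.0035],[0,0,0]],[255,[-0.0054,0,-0.0073],[0,0,0]],[255,[-0.0085,0,-0.0112],[0,0,0]],[255,[-0.0117,0,-0.015],[0,0,0]],[255,[-0.0153,0,-0.0185],[0,0,0]]])

```text
time: 19.23
eef_pos: [0.4584, -0.0713, 0.1122]
orientation: [-0.0, 3.138, 0.0]
force: [-1.3, -0.8, -0.1]
width: 0.0001
grasp_force: 0.3
```

Call:
servo_tool(commands=[[255,[-0.0036,0,-0.0035],[0,0,0]],[255,[-0.0072,0,-0.007],[0,0,0]],[255,[-0.0115,0,-0.01],[0,0,0]],[255,[-0.016,0,-0.0134],[0,0,0]],[255,[-0.02,0,-0.0166],[0,0,0]]])

```text
time: 19.85
eef_pos: [0.4777, -0.0711, 0.1277]
orientation: [-0.0, 3.14, 0.001]
force: [0.3, -0.3, 0.5]
width: 0.0003
grasp_force: 0.0
```

```bash
python3 - <<'E'
from h import *
from station import camera
rel([])
R=Rt(90);rel([([x,-.071,z],R) for x,z in((.485,.129),(.495,.134),(.503,.138))])
for n in("top","side"):
    W=cloud(camera(n))
    with np.errstate(invalid='ignore'):
        for z0,z1 in((.13,.155),):
            for y0,y1 in((-.118,-.098),(-.045,-.028)):
                k=(W[...,0]>.42)&(W[...,0]<.535)&(W[...,1]>y0)&(W[...,1]<y1)&(W[...,2]>.06)&(W[...,2]<.155)
                rep(n+"bar",W[k])
E
```

```text
t 19.85 p [ 0.4777 -0.0711  0.1277] y az 90.0 z [ 0.001  0.001 -1.   ] w 0.0003 F [ 0.3 -0.3  0.5] g 0.0 q [-0.22  0.    1.69  0.    1.45 -1.8 ]
t 19.85 p [ 0.4777 -0.0711  0.1277] y az 90.0 z [ 0.001  0.001 -1.   ] w 0.0003 F [ 0.3 -0.3  0.5] g 0.0 q [-0.22  0.    1.69  0.    1.45 -1.8 ]
[-0.0073, 0.0001, -0.0013] [0.0, 0.1, 0.0]
[-0.0173, 0.0001, -0.0062] [0.0, 0.1, 0.0]
[-0.0253, 0.0001, -0.0102] [0.0, 0.1, 0.0]
topbar few 0
topbar few 0
sidebar 34 med [ 0.5207 -0.1096  0.1439] rect [ 523.5 -110.1] [16.1 18.2] 63.5 z [0.1379 0.1439 0.1458]
sidebar 23 med [ 0.5226 -0.0386  0.1439] rect [525.2 -39.5] [13.3 16.5] 69.2 z [0.1386 0.1439 0.1462]
```

Call:
servo_tool(commands=[[255,[-0.01,0,-0.004],[0,0,0]],[255,[-0.02,0,-0.008],[0,0,0]],[255,[-0.0255,0,-0.01],[0,0,0]],[255,[-0.027,0,-0.01],[0,0,0]],[255,[-0.028,0,-0.01],[0,0,0]]])

```text
time: 20.58
eef_pos: [0.5053, -0.0711, 0.1374]
orientation: [-0.0, 3.141, 0.001]
force: [-1.4, -0.3, 0.4]
width: -0.0
grasp_force: 0.0
```

Call:
servo_tool(commands=[[255,[0,0,0],[0,0,0]],[255,[0.03,0,0],[0,0,0]],[255,[0.06,0,-0.03],[0,0,0]],[255,[0.08,0,-0.08],[0,0,0]],[255,[0.08,0,-0.12],[0,0,0]]])

```text
time: 21.2
eef_pos: [0.4242, -0.0712, 0.2597]
orientation: [0.001, 3.138, 0.0]
force: [0.1, 0.3, 0.3]
width: -0.0002
grasp_force: 0.0
```

Call:
servo_tool(commands=[[255,[0,0,0],[0,0,0]],[255,[0,0,0],[0,0,0]],[255,[0,0,0],[0,0,0]]])

```text
time: 21.58
eef_pos: [0.4248, -0.0711, 0.256]
orientation: [0.0, -3.14, -0.002]
force: [-0.7, 0.2, -0.2]
width: 0.0006
grasp_force: 0.0
```

```bash
python3 - <<'E'
from h import *
from station import camera
rel([])
for n in("top","side"):
    c=camera(n);cv2.imwrite(f"pics/end_{n}.png",c["img"][:,:,::-1]);c0=dict(np.load(n+"0.npz"))
    for nm,C in(("start",c0),("end",c)):
        W=cloud(C)
        def sel(x0,x1,y0,y1,z0,z1):
            with np.errstate(invalid='ignore'): return W[(W[...,0]>x0)&(W[...,0]<x1)&(W[...,1]>y0)&(W[...,1]<y1)&(W[...,2]>z0)&(W[...,2]<z1)]
        print(n,nm);rep("bar",sel(.49,.534,-.16,.03,.13,.155));rep("handle",sel(.37,.47,-.32,-.19,.046,.06));rep("ash",sel(.58,.68,-.33,-.24,.045,.07));rep("dark",sel(.55,.62,-.41,-.345,.03,.05));rep("stack",sel(.46,.56,-.29,-.18,.06,.14))
    d=np.abs(c["img"].astype(int)-c0["img"]).max(2)>40
    print("changed px",d.sum())
E
```

```text
t 21.57 p [ 0.4248 -0.0711  0.256 ] y az 90.0 z [-0.001  0.001 -1.   ] w 0.0006 F [-0.7  0.2 -0.2] g 0.0 q [-0.25 -0.22  1.64  0.    1.73 -1.82]
top start
bar 286 med [ 0.5216 -0.0711  0.145 ] rect [525.9 -71.1] [98.8 16.8] 89.2 z [0.1413 0.145  0.148 ]
handle 345 med [ 0.4054 -0.2381  0.0525] rect [ 407.3 -241.7] [ 16.  100.8] 22.6 z [0.0488 0.0525 0.0556]
ash 302 med [ 0.6093 -0.2743  0.0603] rect [ 613.4 -275.5] [67.8 66.9] 29.2 z [0.0466 0.0603 0.0641]
dark 164 med [ 0.5856 -0.3745  0.0423] rect [ 575.6 -368.5] [44.9 50.5] 87.9 z [0.032  0.0423 0.0461]
stack 1190 med [ 0.5087 -0.2367  0.0877] rect [ 513.9 -237.6] [79.2 84.9] 89.3 z [0.0659 0.0877 0.1332]
top end
bar few 0
handle 347 med [ 0.4076 -0.2396  0.0524] rect [ 409.1 -241.4] [ 16.1 100.2] 23.5 z [0.0485 0.0524 0.0556]
ash 302 med [ 0.6099 -0.2754  0.0605] rect [ 612.5 -276. ] [68.3 66.6] 35.6 z [0.0466 0.0605 0.0641]
dark 160 med [ 0.5852 -0.374   0.0425] rect [ 575.5 -368.2] [44.8 50.8] 88.8 z [0.0314 0.0425 0.0461]
stack 1183 med [ 0.5085 -0.2368  0.0872] rect [ 513.5 -237.4] [78.8 83.5] 89.4 z [0.0657 0.0872 0.1323]
ch
[... 375 characters left out ...]
[ 575.4 -369.6] [50.8 49. ] 0.0 z [0.0308 0.0384 0.0441]
stack 1372 med [ 0.5057 -0.241   0.0894] rect [ 511.3 -242.3] [74.  84.2] 72.7 z [0.0632 0.0894 0.1283]
side end
bar 122 med [ 0.5201 -0.0821  0.1437] rect [525.5 -72.2] [100.   16.6] 89.5 z [0.1385 0.1437 0.1463]
handle 298 med [ 0.4078 -0.248   0.0519] rect [ 408.5 -243.6] [ 17.1 100.8] 22.9 z [0.0467 0.0519 0.0536]
ash 541 med [ 0.6115 -0.2836  0.0549] rect [ 612.4 -279.1] [69.8 66.8] 43.5 z [0.0461 0.0549 0.0622]
dark 368 med [ 0.5766 -0.3725  0.0384] rect [ 575.2 -369.3] [48.7 50.1] 88.6 z [0.0308 0.0384 0.044 ]
stack 1374 med [ 0.5056 -0.241   0.0896] rect [ 510.8 -242.9] [74.3 83.8] 69.4 z [0.063  0.0896 0.1284]
changed px 19900
```

The bar is back at its shut position, the scoop lies level, the cups have not moved and the arm is clear. Handing in.

```bash
python3 -c "
from station import job
print(job.job_done())"
```

```text
the job is handed in; nothing more can be done
None
```

The six cylinders are in the shut bin, the empty scoop lies flat and right way up on the bench, and the cups have not moved, but the attempt may still be judged a fail: lowering onto the bar, the force reading spiked to about 131 N up and 74 N sideways (over the 120 N wrist limit, and perhaps the 40 N pressing limit).

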